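# Clamp a cured drum leg in the drilling jig

## Task

The glue on the ferruled drum leg has set: lift that leg straight up out of the curing block and set it down gently, ferrule up, on the base of the drilling jig between the V-block and the clamp pad, and let go of it. Then throw the toggle lever over past centre until it snaps to its stop, so that the pad clamps the leg upright in the V. Leave the two plain legs in their wells, and the glue bottle and sanding block where they are.

Things in the scene. Friction and masses are not known exactly. Their poses are not given: they have to be found in the camera images.
- ferrule_leg: the leg to move: straight maple cylinder, 42 mm diameter, 150 mm long, 0.14 to 0.22 kg, with a brass ferrule (26 mm diameter, 11 mm high, 6 mm stud on it) on its top end. Origin: centre of its lower end; z runs up along it. It stands in one of the curing block's three wells, its wood 20 mm proud of the block's top
- plain_leg1: a plain leg in another well: the same maple cylinder, 42 mm x 150 mm, without a ferrule; origin: centre of its lower end. Stays where it is
- plain_leg2: the other plain leg, like plain_leg1. Stays where it is
- curing_block: fixed plywood block 150 (its x) x 220 (y) x 138 mm high; origin: centre of underside. Wells at y -70, 0, +70 mm: round bore, 44.5 mm diameter, from 8 to 93 mm over the bench, opening into a finger slot 111 mm along x, 44.5 mm along y, up to the top: 34 mm for a finger beside a leg along x, none along y. Grip from above, fingers closing along its x, gripper open about 60 mm
- jig: fixed drilling jig; origin: centre of the underside of its ply base, 310 (its x) x 130 (y) x 15 mm thick. At +x a hardwood V-block, 95 mm high over the bench; its 90 degree V, an upright groove with a 57 mm mouth, opens to -x. At -x a steel toggle clamp, at most 79 mm high, whose plunger slides along x, 50 mm over the bench, pushing a round rubber pad towards the V
- seat (a point): point on top of the jig's base (15 mm over the bench, jig x = +80 mm, y = 0): the lower end's centre of a leg that sits against both faces of the V. Axes as the jig. With the lever open the pad's face stands about 60 to 65 mm from it towards -x, so a leg may be put down up to 35 mm short of the seat; the closing pad pushes it home
- pad: the rubber pad on the plunger's end, 28 mm diameter, 12 mm thick; origin: centre of its back face, its front face is 12 mm further along the jig's x. The rubber is springy (25 N/mm)
- lever (a joint): angle of the toggle lever about its upright pivot, growing counter-clockwise seen from above: 0 to 0.25 rad at the start (open), 2.05 at dead centre, 2.18 at its stop (clamped). It stays where it is left; with a leg in the jig the last 0.5 rad push back with up to about 8 N at the grip (let go before dead centre it gives way back), then it snaps to the stop
- lever_pivot (a point): point on the lever's upright pivot axis, 66 mm over the bench (jig x = -115 mm, y = 0)
- lever_grip (a point): middle of the lever's black grip, 95 mm from the pivot, 66 mm over the bench; moves with the lever. The grip is a level bar on the line from the pivot, 78 mm long, 22 wide, 26 high. At joint 0 it points from the pivot at 145 degrees (counter-clockwise from the jig's +x), at the stop at 270. Push it from the side with closed fingertips
- glue_bottle: closed glue bottle, 62 mm diameter, 170 mm high, origin: centre of its underside. Bystander
- sanding_block: cork sanding block 70 x 120 x 34 mm, origin: centre of its underside. Bystander

How it is judged:
By the outcome, as a careful person would: the job done as asked, in the order asked, and still so for the second after the job is handed in, with the robot touching nothing.
It also fails if it takes over 64 s, if anything falls off the work surface, if the arm or the gripper's body presses on something with over 40 N, if the wrist force passes 120 N, or if a joint passes its speed limit or range.

## Robot

A 7-joint arm with a two-finger parallel gripper is mounted at the origin on the work surface. World frame = base frame: x ahead of the robot, y to its left, z up, the work surface at z = 0. Lengths are in m, angles in rad, forces in N, time in s.
With the tool pointing down it reaches from about 0.425 to 0.925 m from the base axis. Payload 6.8 kg.
Tool frame: the origin (TCP) lies midway between the tips of the shut fingers; the grasp point (between the pads) lies 19 mm behind it; z points along the fingers, y is the line along which they close (so a half turn about z gives the same grasp; the last joint's range is limited). The gripper opens to 85 mm and grips with 20 to 120 N. Pads are 22 mm wide; open, the fingers measure 114 mm over their backs; the gripper's body (76 mm by 85 mm) begins 54 mm behind the grasp point. The pads swing forward as they close: fully open they stand 13 mm farther back than shut.
Start: joints at [1.202, 0.477, 0.022, 1.555, -0.011, 1.109, -0.083], TCP at [0.174, -0.652, 0.231] pointing down, gripper open.
Joint ranges: [-2.96, 2.96], [-0.34, 2.1], [-1.41, 1.46], [0.24, 2.44], [-1.37, 4.51], [0.17, 1.92], [-2.96, 2.96]. Speed limits (rad/s): [2.39, 2.39, 3.14, 3.14, 3.14, 3.14, 3.14].

## Interface

Orientations are given as a unit quaternion [w, x, y, z].
In Python, from cell import env, kinematics, monitor, cams, spot_in, mark_of gives the robot as it stands. Calls block until the motion is done:
- env.reach(position, orientation): joint-space move of the TCP to a pose.
- env.movel(position, velocity=0.15, rot=None, stop_force=None): straight line of the TCP; rot=None keeps the orientation; velocity is the mean speed in m/s. With stop_force (N) it stops when the force on the tool has changed by that much, and returns True; else False.
- env.goto_joints(angles): joint-space move.
- env.grip(opening, f_grip=None): finger opening in m; f_grip is the grip in N (None keeps the last); returns when the fingers have stopped.
- env.dwell(seconds).
- kinematics.inverse_kinematics(position, orientation): joint angles nearest the present ones, or None.
- monitor.get_state(): the state.
- cams.camera(name): name is "scene" or "side" or "wrist"; returns (picture, depth): 480x640x3 uint8, blue, green, red; 480x640 float32, m along the optical axis (not along the pixel's ray), 0 where there is no reading.
- cams.calibration(name): a dict with "fx", "fy", "cx", "cy" (pixels), "k1" (the pictures are not rectified: a ray, as slopes to the right and down, at radius r is drawn at 1 + k1 r^2 times it, then the intrinsics apply), "rvec" (rotation vector, rad) and "tvec" (3), from world to camera coordinates, as OpenCV has them. Camera axes: x right, y down, z forward; pixel columns grow to the right and rows downward; lengths in m; the calibration is good to about 2 mm. A picture is of the moment at which its call begins: read the wrist's pose just before it. calibration takes no time and is no camera call; for the wrist camera it gives the pose at the moment of the call.
A pose or a line that the arm cannot do raises env.PlanningError and nothing moves.
- env.job_done(): hands the job in; it is judged then, once.
Trained networks look in the newest picture that a camera, given by its name, has taken for a name from the list of things; names that differ only in an ending like _2 or _b are one class to them, and where a whole thing is asked for, a point or a joint stands for the part that bears it (a point fixed in the world has none). Each returns a list of dicts, best first, with "score" (0 to 1); they miss things now and then, are a little off and sometimes report something else, mostly with a low value. They report only what shows in the picture. A call takes as long as a camera call.
- spot_in(query, camera): "at" ([x, y, z] in m, in the coordinates of the camera as it stood for that picture, good to about 4 mm: the middle of the surface that is visible of it).
- mark_of(query, camera): "at" ([x, y, z] in m, in the coordinates of the camera as it stood for that picture, good to about 4 mm: a listed point, or the origin of a listed thing).
The state is a dict: "time": time; "qpos": joint angles; "joint_velocities": joint speeds; "joint_torque": joint torques, N m; "tcp_pos": TCP position; "orientation": TCP orientation; "force": force on the tool from outside, world axes, zero at the start; "torque": the same for the moment, N m; "opening": finger opening in m; "gripper_force": force on a finger pad.
Only numpy, scipy, OpenCV 4.12 (cv2) and the standard library are available. Lean on these libraries where they do the work, as an engineer would, in place of code of your own. Each camera call takes 0.05 s, during which the arm holds its last target. There are 200 camera calls.

## Working session

There is one attempt and no reset: what is moved stays moved. The work goes in short steps, each a Python script; the robot and the scene stay as the last script left them, time stands still between calls to the robot, and variables do not carry over. Pictures are saved under pics/ and viewed, at most 10 in all, crops included, and the job is handed in when it is done.

```bash
ls; mkdir -p pics; cat > h.py <<'E'
from cell import env, kinematics, monitor, cams, spot_in, mark_of
import numpy as np, cv2
from scipy.spatial.transform import Rotation as R
def w(cam,p,c=None):
    c=c or cams.calibration(cam); r=cv2.Rodrigues(np.array(c["rvec"],float))[0]
    return r.T@(np.array(p,float).ravel()-np.array(c["tvec"],float).ravel())
def cloud(cam,depth,c):
    v,u=np.mgrid[0:480,0:640]; K=np.array([[c["fx"],0,c["cx"]],[0,c["fy"],c["cy"]],[0,0,1]])
    n=cv2.undistortPoints(np.stack([u,v],-1).reshape(-1,1,2).astype(float),K,np.array([c["k1"],0,0,0.]))[:,0]
    P=np.c_[n,np.ones(len(n))]*depth.reshape(-1,1)
    r=cv2.Rodrigues(np.array(c["rvec"],float))[0]
    W=(P-np.array(c["tvec"],float).ravel())@r; W[depth.ravel()==0]=np.nan
    return W.reshape(480,640,3)
def q_down(yaw): # tool z down, tool y along yaw direction (world angle)
    y=np.array([np.cos(yaw),np.sin(yaw),0]); z=np.array([0,0,-1.]); x=np.cross(y,z)
    q=R.from_matrix(np.c_[x,y,z]).as_quat(); return q[[3,0,1,2]]
E
python3 - <<'E'
from h import *
np.set_printoptions(precision=4,suppress=True)
ims=[]
for cam in ["scene","side"]:
    c=cams.calibration(cam); p,d=cams.camera(cam); cv2.imwrite(f"pics/{cam}0.png",p)
    np.savez(f"{cam}0.npz",W=cloud(cam,d,c),p=p)
    for n in ["ferrule_leg","plain_leg1","curing_block","jig","seat","pad","lever_pivot","lever_grip","glue_bottle","sanding_block"]:
        for x in mark_of(n,cam)[:3]: print(cam,n,round(x["score"],2),w(cam,x["at"],c))
print(monitor.get_state()["time"],monitor.get_state()["orientation"])
E
```

```text
cell.py
pics
scene ferrule_leg 0.24 [ 0.5021  0.2892 -0.003 ]
scene curing_block 0.91 [ 0.5015  0.2919 -0.0006]
scene curing_block 0.52 [ 0.5815 -0.1885  0.0007]
scene jig 0.73 [ 0.5798 -0.1907  0.0027]
scene seat 0.65 [ 0.5804 -0.2696  0.0153]
scene pad 0.55 [ 0.582  -0.1968  0.0453]
scene lever_pivot 0.92 [ 0.5831 -0.0756  0.0639]
scene lever_grip 0.76 [0.6208 0.0122 0.0679]
scene glue_bottle 0.9 [0.7609 0.0738 0.    ]
scene sanding_block 0.62 [ 0.7621 -0.185  -0.0016]
side ferrule_leg 0.92 [0.4925 0.3601 0.0075]
side curing_block 0.75 [ 0.4977  0.2883 -0.0008]
side jig 0.89 [ 0.5797 -0.1923 -0.0008]
side seat 0.58 [ 0.5796 -0.2682  0.0148]
side pad 0.64 [ 0.5766 -0.1967  0.0508]
side lever_pivot 0.74 [ 0.5794 -0.0732  0.0643]
side lever_grip 0.64 [0.6229 0.0083 0.0669]
side glue_bottle 0.76 [ 0.753   0.0755 -0.0012]
side sanding_block 0.63 [ 0.7576 -0.1909  0.0016]
1.1 [0.     0.9915 0.13   0.    ]
```

View pics/scene0.png

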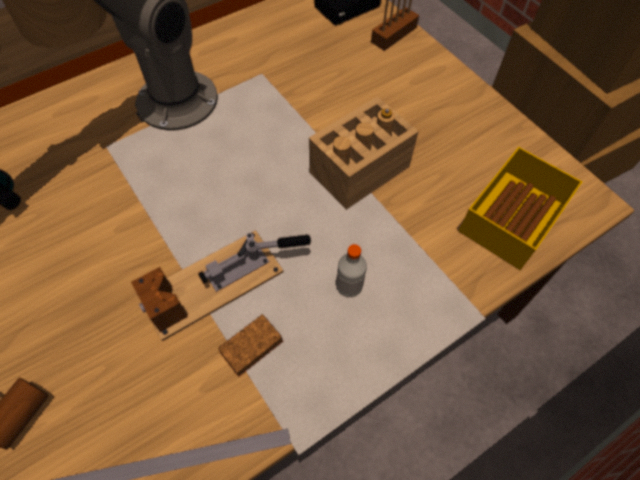

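View pics/side0.png

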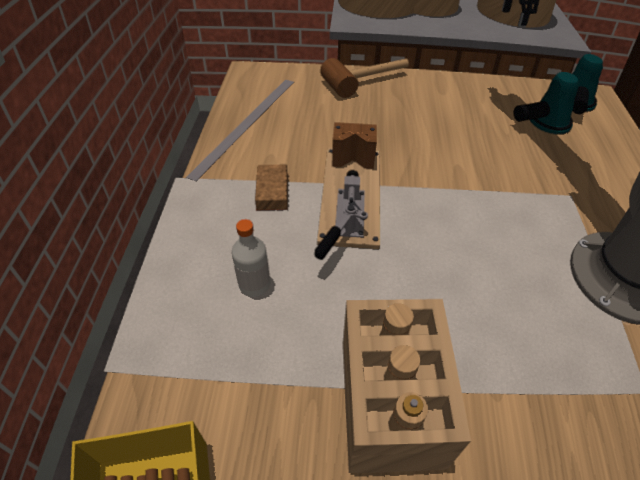

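Scene: the ferruled leg is in the +y well (scene ≈(386,115), side ≈(412,407)). The jig's V is at its far −y end and the lever is open, with its grip at scene ≈(293,241). Next I fit the block, leg and jig from depth.

```bash
python3 - <<'E'
from h import *
np.set_printoptions(precision=4,suppress=True)
def rect(P): 
    (c,s,a)=cv2.minAreaRect((P[:,:2]*1000).astype(np.float32)); return np.array(c),np.array(s),a
for cam in ["scene","side"]:
    W=np.load(cam+"0.npz")["W"].reshape(-1,3); W=W[~np.isnan(W[:,0])]
    def box(x0,x1,y0,y1,z0,z1): return W[(W[:,0]>x0)&(W[:,0]<x1)&(W[:,1]>y0)&(W[:,1]<y1)&(W[:,2]>z0)&(W[:,2]<z1)]
    B=box(.35,.65,.12,.45,.132,.146); print(cam,"block",len(B),np.median(B[:,2]),*rect(B))
    L=box(.35,.65,.12,.45,.152,.162)
    for y in (.22,.29,.36):
        l=L[abs(L[:,1]-y)<.03]; 
        if len(l): print(" leg",len(l),*rect(l), cv2.minEnclosingCircle((l[:,:2]*1000).astype(np.float32)))
    F=box(.35,.65,.12,.45,.165,.185); print(" ferr",len(F),F.mean(0) if len(F) else "")
    V=box(.5,.66,-.4,-.2,.09,.101); print(" V",len(V),*rect(V)) 
    J=box(.48,.68,-.4,.0,.011,.02); print(" base",len(J),*rect(J))
    G=box(.5,.75,-.06,.1,.06,.085); print(" grip",len(G), G.mean(0))
    if len(G): m=G[:,:2]-G[:,:2].mean(0); v=np.linalg.svd(m,full_matrices=False)[2][0]; print(np.degrees(np.arctan2(v[1],v[0])))
E
```

```text
scene block 2730 0.13804657793388225 [499.0026 290.9074] [154.3988 225.866 ] 4.7571282386779785
 leg 212 [506.2421 219.9974] [40.8588 40.7574] 2.935032367706299 ((506.23406982421875, 221.22865295410156), 22.40407371520996)
 leg 201 [500.1753 289.5485] [38.0635 41.2409] 55.10197067260742 ((500.59027099609375, 290.890380859375), 22.05976676940918)
 leg 119 [496.0024 356.9851] [40.782  38.0546] 48.20328140258789 ((495.0111389160156, 359.3755187988281), 21.62449836730957)
 ferr 83 [0.4951 0.3583 0.1699]
 V 1220 [ 579.9096 -304.6837] [ 65.8014 102.4519] 89.70606231689453
 base 4176 [ 581.8748 -188.5183] [308.1898 132.9541] 89.96995544433594
 grip 496 [ 0.6213 -0.0029  0.0733]
53.25080876418911
side block 9003 0.1371825959623509 [497.0788 291.1553] [151.5331 221.2143] 5.300461769104004
 leg 580 [504.1034 222.1419] [41.4742 41.2145] 19.705249786376953 ((504.4510803222656, 221.81472778320312), 21.68423080444336)
 leg 668 [498.1586 291.2408] [40.0511 40.3767] 28.071979522705078 ((498.3573303222656, 291.1080627441406), 21.252532958984375)
 leg 485 [491.6766 360.3097] [40.3443 41.6091] 34.897315979003906 ((491.5786437988281, 360.4167785644531), 21.36531639099121)
 ferr 310 [0.492  0.3613 0.1689]
 V 771 [ 579.317  -304.6568] [101.1349  75.4465] 0.5230845212936401
 base 3502 [ 580.6321 -188.0645] [310.853  130.0336] 89.51587677001953
 grip 697 [0.6345 0.0186 0.0734]
42.40375737130076
```

```bash
python3 - <<'E'
from h import *
np.set_printoptions(precision=2,suppress=True)
for yaw in (5,185):
  for p in [(.4925,.36,.31),(.4925,.36,.119),(.5805,-.257,.31),(.5805,-.257,.135)]:
    print(yaw,p,kinematics.inverse_kinematics(p,q_down(np.radians(yaw))))
pv=np.array([.581,-.075])
for off in (0,90,180,270):
  for a in (60,120,180):
    t=np.radians(a); u=np.array([np.cos(t),np.sin(t)]); n=np.array([u[1],-u[0]])
    p=pv+.095*u+.03*n
    print(off,a,p,kinematics.inverse_kinematics((*p,.058),q_down(np.radians(a+off))))
E
```

```text
5 (0.4925, 0.36, 0.31) [ 0.08  0.56 -1.19  1.57  0.53  1.37 -1.08]
5 (0.4925, 0.36, 0.119) [-0.13  0.64 -0.84  1.77  0.57  0.99 -1.11]
5 (0.5805, -0.257, 0.31) [ 0.65  0.39 -0.45  1.54  0.18  1.26  0.26]
5 (0.5805, -0.257, 0.135) [ 0.66  0.55 -0.47  1.72  0.3   0.94  0.16]
185 (0.4925, 0.36, 0.31) [ 0.07  0.56 -1.18  1.57  0.52  1.37  2.07]
185 (0.4925, 0.36, 0.119) [ 0.06  0.83 -1.19  1.76  0.84  1.16  1.84]
185 (0.5805, -0.257, 0.31) [ 0.25  0.35  0.1   1.57 -0.04  1.23 -2.7 ]
185 (0.5805, -0.257, 0.135) [ 0.18  0.52  0.19  1.75 -0.12  0.88 -2.63]
0 60 [ 0.65 -0.01] [ 0.43  0.77 -0.76  1.69  0.63  0.94  0.48]
0 120 [0.56 0.02] [ 0.69  0.87 -1.19  1.91  0.95  1.07  1.17]
0 180 [ 0.49 -0.04] [-0.9   0.91  1.26  2.18 -1.12  0.99 -2.1 ]
90 60 [ 0.65 -0.01] [ 0.66  1.   -1.2   1.68  0.99  1.2   1.82]
90 120 [0.56 0.02] [-0.06  0.52 -0.12  1.96  0.1   0.67 -2.85]
90 180 [ 0.49 -0.04] [ 0.24  0.45 -0.33  2.11  0.25  0.61 -1.84]
180 60 [ 0.65 -0.01] [ 0.04  0.64 -0.18  1.72  0.15  0.79 -2.3 ]
180 120 [0.56 0.02] [ 0.21  0.56 -0.47  1.94  0.37  0.72 -1.52]
180 180 [ 0.49 -0.04] [ 0.4   0.48 -0.53  2.1   0.4   0.65 -0.4 ]
270 60 [ 0.65 -0.01] [ 0.23  0.68 -0.44  1.71  0.37  0.84 -0.9 ]
270 120 [0.56 0.02] [ 0.33  0.6  -0.63  1.93  0.49  0.77 -0.05]
270 180 [ 0.49 -0.04] [ 0.56  0.53 -0.73  2.09  0.54  0.71  1.04]
```

```bash
python3 - <<'E'
from h import *
np.set_printoptions(precision=4,suppress=True)
q=q_down(np.radians(5)); st=monitor.get_state
s=st(); P=s["tcp_pos"]; env.movel([P[0]+.1,P[1]+.05,.33]); 
try: env.reach([.4925,.36,.31],q)
except env.PlanningError as e: print(e); q=q_down(np.radians(185)); env.reach([.4925,.36,.31],q)
env.grip(.062,50)
s=st(); print(s["time"],s["tcp_pos"],s["opening"],s["qpos"])
c=cams.calibration("wrist"); p,d=cams.camera("wrist"); cv2.imwrite("pics/w1.png",p)
for x in mark_of("ferrule_leg","wrist")[:2]: print(x["score"],w("wrist",x["at"],c))
W=cloud("wrist",d,c).reshape(-1,3); L=W[(abs(W[:,2]-.158)<.005)&(np.hypot(W[:,0]-.4925,W[:,1]-.36)<.035)]
if len(L): print(len(L),cv2.minEnclosingCircle((L[:,:2]*1000).astype(np.float32)))
E
```

```text
6.05 [0.4926 0.3599 0.31  ] 0.06195042110656494 [-0.0007  0.493  -1.0349  1.5718  0.4328  1.3259 -1.0028]
0.95 [0.4878 0.3572 0.0059]
1055 ((491.92559814453125, 358.8221740722656), 20.87337303161621)
```

```bash
python3 - <<'E'
from h import *
np.set_printoptions(precision=4,suppress=True)
st=monitor.get_state
def sh(t): s=st(); print(t,round(s["time"],2),s["tcp_pos"],s["opening"],s["force"],s["gripper_force"])
env.movel([.492,.3595,.31])
print(env.movel([.492,.3595,.119],.12,stop_force=10)); sh("down")
env.grip(0.03,50); sh("grip")
env.movel([.492,.3595,.15],.05); sh("lift")
s=st()
if s["opening"]>.035:
    env.movel([.492,.3595,.32],.15); sh("up")
    p,d=cams.camera("side"); cv2.imwrite("pics/s2.png",p)
E
```

```text
False
down 8.14 [0.4923 0.3599 0.1197] 0.06220320630137304 [-0.3078 -0.1764  0.5499] 0.0
grip 8.46 [0.4922 0.3599 0.1197] 0.041156990324352945 [-0.3732 -0.4997  5.0709] 50.70273756980896
lift 9.22 [0.4919 0.3593 0.1498] 0.041270066392492796 [ 0.1089 -0.1079 -0.8637] 50.65793216228485
up 10.51 [0.4917 0.359  0.3189] 0.040890288784156785 [ 0.4926  0.6547 -1.9163] 50.67648410797119
```

View pics/s2.png

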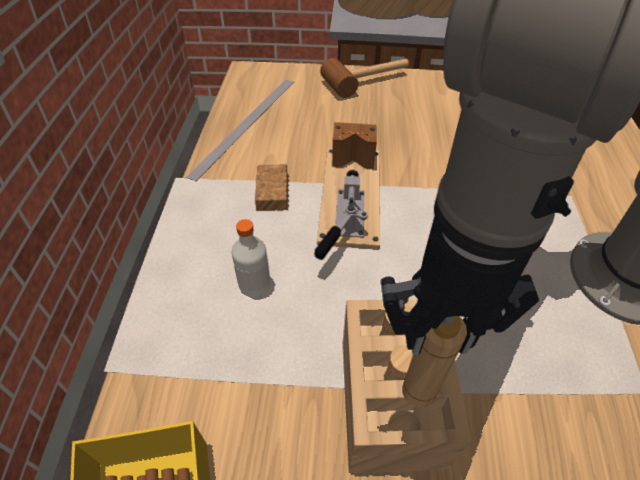

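The leg hangs upright in the gripper, clear of its well (side ≈(437,360)), and the plain legs are undisturbed. Now I carry it over and set it down.

```bash
python3 - <<'E'
from h import *
np.set_printoptions(precision=4,suppress=True)
st=monitor.get_state
def sh(t): s=st(); print(t,round(s["time"],2),s["tcp_pos"],s["opening"],s["force"],s["gripper_force"])
env.movel([.5805,-.256,.32],.2); sh("over")
env.movel([.5805,-.256,.145],.12); sh("low")
print(env.movel([.5805,-.256,.120],.02,stop_force=4)); sh("touch")
env.dwell(.2)
p,d=cams.camera("side"); cv2.imwrite("pics/s3.png",p[80:330,250:583])
p,d=cams.camera("scene"); cv2.imwrite("pics/c3.png",p[200:360,100:340])
E
python3 -c "
import cv2;a=cv2.resize(cv2.imread('pics/s3.png'),(500,400));b=cv2.resize(cv2.imread('pics/c3.png'),(300,200));import numpy as np
o=np.zeros((400,800,3),'uint8');o[:,:500]=a;o[:200,500:]=b;cv2.imwrite('pics/m3.png',o)"
```

```text
over 13.82 [ 0.5806 -0.2554  0.3201] 0.04093713023023119 [-0.7269  0.2964 -0.9168] 50.677592754364014
low 15.43 [ 0.5811 -0.2561  0.1458] 0.04097571955465938 [-0.181   0.3794 -1.7065] 50.67765712738037
True
touch 16.3 [ 0.5804 -0.256   0.1267] 0.04091020169208112 [-1.535  -0.3472  4.8303] 51.34161829948425
```

View pics/m3.png

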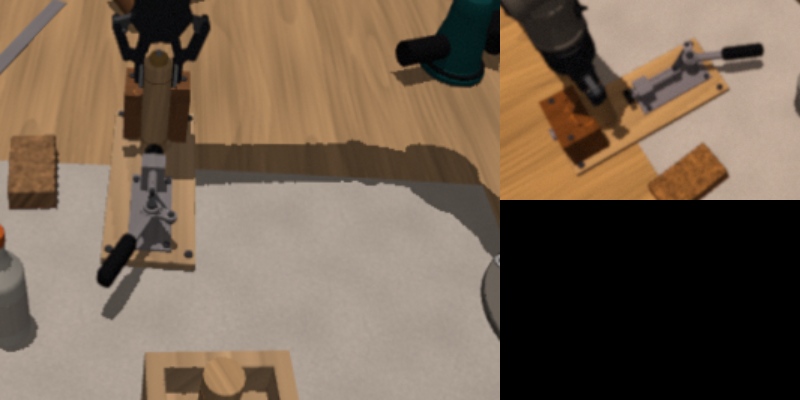

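It touched down at exactly the expected height, with the leg between the V and the pad. I release it and check that it stands.

```bash
python3 - <<'E'
from h import *
np.set_printoptions(precision=4,suppress=True)
st=monitor.get_state
env.grip(.048); env.grip(.08)
env.movel([.5805,-.256,.28],.12)
env.grip(0)
env.movel([.665,-.05,.22],.2,rot=q_down(np.radians(-30)))
s=st(); print(s["time"],s["tcp_pos"],s["qpos"])
for cam in ["side","scene"]:
    c=cams.calibration(cam); p,d=cams.camera(cam); cv2.imwrite(f"pics/{cam}4.png",p)
    W=cloud(cam,d,c).reshape(-1,3)
    for n in ["ferrule_leg","lever_grip","lever_pivot"]:
        for x in mark_of(n,cam)[:1]: print(cam,n,x["score"],w(cam,x["at"],c))
    L=W[(abs(W[:,2]-.165)<.004)&(np.hypot(W[:,0]-.58,W[:,1]+.256)<.05)]
    if len(L): print(len(L),cv2.minEnclosingCircle((L[:,:2]*1000).astype(np.float32)))
E
```

```text
20.725 [ 0.6649 -0.0512  0.2201] [ 0.5041  0.5886 -0.7728  1.547   0.4326  1.1838 -0.8742]
side ferrule_leg 0.89 [ 0.5792 -0.255   0.0128]
side lever_grip 0.68 [0.6216 0.013  0.0706]
side lever_pivot 0.93 [ 0.5806 -0.074   0.066 ]
125 ((580.0460205078125, -253.58047485351562), 21.274335861206055)
scene lever_grip 0.71 [0.62   0.0129 0.0661]
179 ((582.1412963867188, -256.05352783203125), 21.371620178222656)
```

View pics/side4.png

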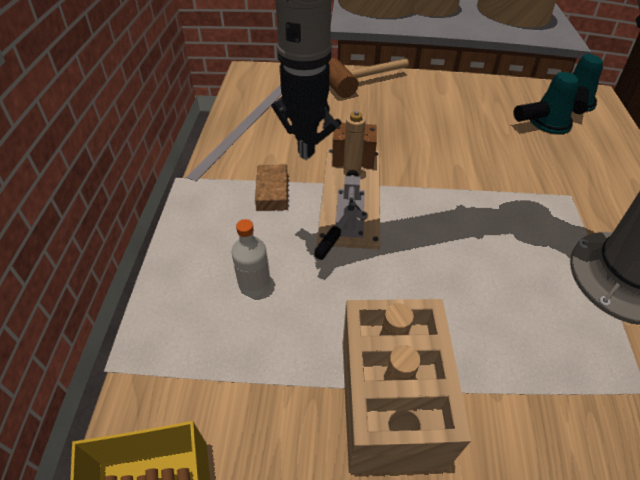

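The leg stands free and upright at (0.58, −0.255), with its ferrule at side ≈(356,117). The lever is still open at about 65° world. I push it around its arc.

```bash
cat > push.py <<'E'
from h import *
np.set_printoptions(precision=4,suppress=True)
st=monitor.get_state
pv=np.array([.581,-.074])
def pose(a,h,z=.058,r=.095):
    t=np.radians(a); u=np.array([np.cos(t),np.sin(t)]); n=np.array([u[1],-u[0]])
    return [*(pv+r*u+h*n),z], q_down(t-np.pi/2)
def sh(t):
    s=st(); f=np.array(s["force"]); print(t,round(s["time"],2),np.array(s["tcp_pos"]),f,np.linalg.norm(f).round(1))
E
python3 - <<'E'
from push import *
p,q=pose(65,.05,.12); env.movel(p,.2,rot=q)
p,q=pose(65,.05); env.movel(p,.1,stop_force=8); sh("down")
for a in [*range(66,156,10),160,165,170,174,177]:
    h=.05-.025*min(1,(a-56)/10) 
    p,q=pose(a,h); r=env.movel(p,.06,rot=q,stop_force=25); sh(a)
    if r: print("stopped"); break
E
```

```text
down 22.58 [ 0.6667 -0.0087  0.0581] [-0.3617 -0.2041  0.0925] 0.4
66 23.18 [0.6425 0.0025 0.0582] [ 0.1528 -0.0443 -0.137 ] 0.2
76 23.61 [0.6286 0.0118 0.058 ] [ 0.4365 -0.1232  0.5008] 0.7
86 24.04 [0.613  0.0186 0.058 ] [-0.4245  0.494  -0.0775] 0.7
96 24.48 [0.5965 0.0227 0.0581] [-0.0807 -0.631   0.3273] 0.7
106 24.91 [0.5794 0.024  0.0581] [0.6787 0.8597 0.6064] 1.3
116 25.34 [0.5624 0.0222 0.0581] [ 0.7442 -0.2079  0.1541] 0.8
126 25.77 [0.5459 0.0175 0.0581] [ 0.5054  0.2273 -0.2624] 0.6
136 26.21 [0.5306 0.01   0.0581] [ 0.2167 -0.345  -0.0089] 0.4
146 26.64 [0.5167 0.     0.0581] [0.6873 0.2761 0.1909] 0.8
160 27.19 [ 0.5016 -0.016   0.0586] [ 1.8458  5.3855 -0.3532] 5.7
165 27.48 [ 0.4964 -0.024   0.0584] [0.6966 4.6875 0.6932] 4.8
170 27.77 [ 0.4916 -0.0334  0.0577] [-0.5067  0.3443 -0.5721] 0.8
174 28.04 [ 0.489  -0.0397  0.0578] [0.0637 0.1042 0.2413] 0.3
177 28.29 [ 0.4875 -0.0442  0.058 ] [0.6516 0.8986 0.011 ] 1.1
```

```bash
python3 - <<'E'
from push import *
p,q=pose(177,.06); env.movel(p,.1,stop_force=8)
p,q=pose(177,.06,.28); env.movel(p,.2); sh("up")
for cam in ["side","scene"]:
    c=cams.calibration(cam); p,d=cams.camera(cam); cv2.imwrite(f"pics/{cam}5.png",p)
    W=cloud(cam,d,c).reshape(-1,3)
    for n in ["ferrule_leg","lever_grip","lever_pivot","pad"]:
        for x in mark_of(n,cam)[:1]: print(cam,n,x["score"],w(cam,x["at"],c))
    L=W[(abs(W[:,2]-.165)<.004)&(np.hypot(W[:,0]-.58,W[:,1]+.265)<.05)]
    if len(L): print(len(L),cv2.minEnclosingCircle((L[:,:2]*1000).astype(np.float32)))
    G=W[(W[:,2]>.068)&(W[:,2]<.085)&(abs(W[:,0]-.49)<.05)&(abs(W[:,1]+.075)<.06)]
    print("grip",len(G),np.median(G,0))
    m=G[:,:2]-G[:,:2].mean(0); v=np.linalg.svd(m,full_matrices=False)[2][0]; print(np.degrees(np.arctan2(v[1],v[0]))%180)
E
```

```text
up 30.05 [ 0.4886 -0.0095  0.2789] [ 0.8204  0.3928 -0.9152] 1.3
side ferrule_leg 0.79 [ 0.58   -0.2709  0.012 ]
side lever_grip 0.66 [ 0.4877 -0.0737  0.0692]
side lever_pivot 0.76 [ 0.581  -0.0728  0.0675]
side pad 0.56 [ 0.5755 -0.234   0.0471]
119 ((580.1831665039062, -267.4546203613281), 21.153993606567383)
grip 423 [ 0.4894 -0.069   0.0766]
178.30920847009276
scene ferrule_leg 0.76 [ 0.5797 -0.2635  0.0195]
scene lever_grip 0.84 [ 0.4857 -0.0735  0.0643]
scene lever_pivot 0.7 [ 0.5833 -0.0745  0.0668]
scene pad 0.39 [ 0.5783 -0.2361  0.0485]
171 ((581.5147705078125, -269.5146789550781), 21.62859535217285)
grip 293 [ 0.4949 -0.0754  0.0768]
0.7203862301280104
```

View pics/scene5.png

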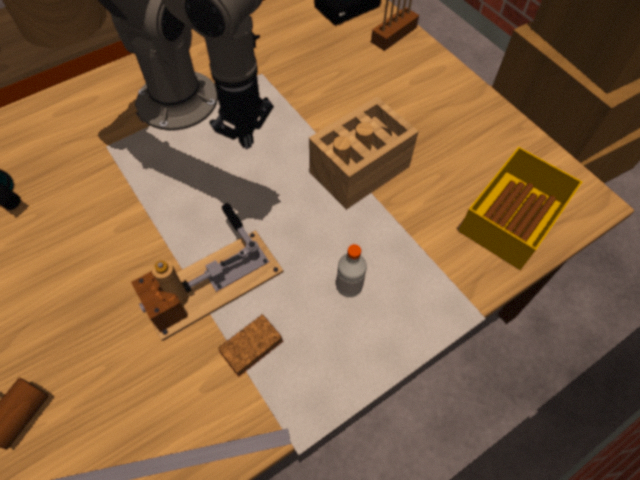

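View pics/side5.png

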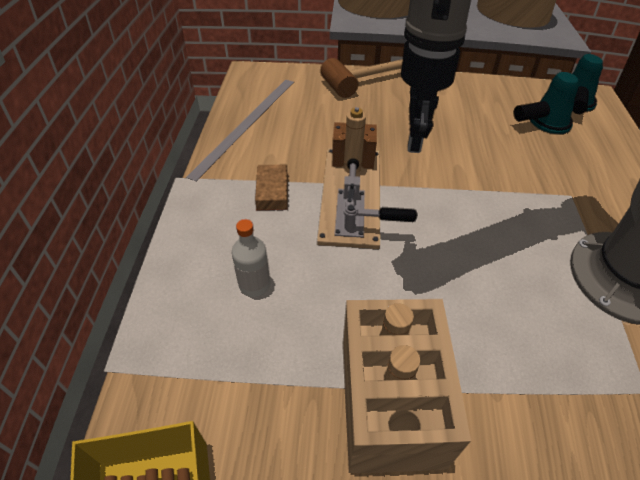

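The lever is at its stop at about 180° world (side ≈(398,214)), and the leg is upright in the V at (0.581, −0.268) with the pad against it. The bottle, sanding block and plain legs have not moved, and the robot is clear.

```bash
python3 -c "
from h import *
print(env.job_done())"
```

```text
the job is handed in; nothing more can be done
None
```

The ferruled leg is clamped upright in the jig's V, ferrule up, with the lever past centre at its stop; the plain legs, glue bottle and sanding block look unmoved in the last pictures, and I handed the job in at about 30 s (no verdict was returned).

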